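Raise the counterweighted hold-down arm and slide the glued block out

ROBOT

A 7-joint arm with a two-finger parallel gripper is mounted at the origin on a cart in front of the work surface, level with it; the furniture and walls round the work are solid. World frame = base frame: x ahead of the robot, y to its left, z up, the work surface at z = 0. Lengths are in m, angles in rad, forces in N, time in s.
With the tool pointing down it reaches from about 0.35 to 0.9 m from the base axis. Payload 8.1 kg.
Tool frame: the origin (TCP) lies on the centre line of the jaws, within the pads' length; the fingertips stand arm.tip_extent ahead of it and the grasp point (between the pads) lies 3 mm ahead of it (arm.tip_extent is the distance from the TCP to the fingertips, in m); y points along the fingers, z is the direction in which the jaws open and shut, and the axes are right-handed (so a half turn about y gives the same grasp; the last joint's range is limited). The gripper opens to 92 mm and grips with 3 to 60 N. Pads are 19 mm wide; open, the fingers measure 130 mm over their backs; the gripper's body (75 mm by 190 mm) begins 47 mm behind the grasp point.
Start: joints at [1.118, 0.434, 0.025, 1.573, -0.012, 1.134, -0.075], TCP at [0.214, -0.587, 0.249] pointing down, gripper open.
Joint ranges: [-2.62, 2.62], [-0.44, 2.09], [-1.27, 1.32], [0.08, 2.57], [-1.32, 4.46], [0.12, 2], [-2.74, 2.74]. Speed limits (rad/s): [2.22, 2.22, 3.01, 3.01, 3.14, 3.14, 3.14].

INTERFACE

Orientations are given as a rotation vector (axis times angle).
In Python, from cell import observe, get_image, sign_off, boxes_of, place_of, arm gives the robot as it stands.
- The arm moves only by the tool arm_command, never from a script. Its argument "plan" is a list of rows, each a list of 2 entries, a list of its own where there are three numbers: the shift along the tool's x, y, z in m, then the turn, a rotation vector about the tool's x, y, z in degrees. In form: [[[tx, ty, tz], [ax, ay, az]], ...]. A call has 1 to 5 rows; each row is the pose to reach, as a shift and turn from the pose commanded when the call began, along the tool's axes at that moment; what a row does not reach only later rows make up. A row lasts 1/10 s, in which the tool goes at most 50 mm and 8.59 degrees, less where a joint would pass 70% of its speed; a pose out of reach is approached as far as the arm can. A call with a gripper value outside its range is refused whole. "fingers" is the closure, from -1 (fully open) to 1 (shut), set as the call begins (left out, the last holds). The fingers move at their own pace and stop on an object; "squeeze" is the grip in N (left out, the last holds). Time passes only in rows, so rows that repeat a pose let the fingers close. It gives the time, the measured TCP pose, the force and the opening at its end, in the units of the state.
- observe(): the state, without advancing time (a new reading comes with each control period).
- get_image(name): name is "scene" or "side" or "wrist"; returns a dict with "color" (384x512x3 uint8, red, green, blue), "camera_matrix" (3x3 intrinsics, pixels), "world_to_cam" (4x4, takes a point from world to camera coordinates); the wrist camera has in their place "mount" (4x4, takes a point from camera to tool coordinates, whose origin is the TCP and whose axes are the tool frame's). Camera axes: x right, y up, looking along -z (the intrinsics and any distortion apply to the point x, -y, -z); pixel columns grow to the right and rows downward; lengths in m; the calibration is good to about 2 mm. A picture is of the moment at which its call begins: read the wrist's pose just before it. There is no depth.
- sign_off(): hands the job in, once; it reports no verdict.
Trained networks look in a picture, given as the dict that the camera call returned (one of the last four; its "shot" number tells which), for a name from the list of things; names that differ only in an ending like _2 or _b are one class to them, and where a whole thing is asked for, a point or a joint stands for the part that bears it (a point fixed in the world has none). Each returns a list of dicts, best first, with "confidence" (0 to 1); they miss things now and then, are a little off and sometimes report something else, mostly with a low value. They report only what shows in the picture. A call takes as long as a camera call.
- boxes_of(picture, thing): "point" ([column, row] in pixels, amid what is visible of it).
- place_of(picture, thing): "point" ([column, row] in pixels: a listed point, or the origin of a listed thing).
The state is a dict: "clock": time; "joints": joint angles; "dq": joint speeds; "joint_efforts": joint torques, N m; "position": TCP position; "ee_rot": TCP orientation; "force": force on the tool from outside, world axes, zero at the start; "ft_torque": the same for the moment, N m; "width": opening from 0.0 (shut) to 1.0 (fully open).
Only numpy, scipy, OpenCV 4.12 (cv2) and the standard library are available. Lean on these libraries where they do the work, as an engineer would, in place of code of your own. Each camera call takes 0.05 s, during which the arm holds its last target.

TASK

The glue under the gluing stand's hold-down arm has set. Push the arm's bar up and back past its balance point so that the arm stays raised by itself, then push the cork block along the bed, out from under the arm, until it is up against the end stop, and leave the arm raised. Only push with the fingers: grip and lift nothing, don't drag the block while the pad is down on it, and leave the other things on the bench alone.

Things in the scene. Friction and masses are not known exactly. Their poses are not given: they have to be found in the camera images.
- gluing_stand: fixed stand: grey-topped bed between wooden guide rails, blue steel pedestal behind. Origin: on the bench straight below the pivot; +x from the bed to the pedestal and back, +y along the bed to the end stop, z up. Bed: y -110 to +215 mm, centred on x = -125 mm, 104 wide, top at z = 18; rails 18 wide, tops at z = 30, channel 68 wide between them. Pedestal: x -84 to +38, y -48 to +48, top z = 121
- pivot (a point): the arm's pivot, 100 mm above the bench, midway between the pedestal's two cheeks; axes as those of gluing_stand, the pivot pin lies along y
- hold_down (a joint): angle (rad) of the grey arm about the pivot. About 0: lowered, its round rubber pad (38 mm) on the cork block; grows as the push bar goes up and back over the pivot. A steel counterweight above the pivot (50 mm across) makes the arm drop back if let go below about 0.81, and beyond that swing on by itself to rest at 1.75. Damped hinge; raising takes 3 to 6 N at the bar, square to the lever
- push_bar (a point): centre of the black cross bar at the free end of the arm's hand lever, 195 mm from the pivot; along the stand's y, 116 mm long, 18 mm thick, free room below and in front. Lowered: about 218 mm above the bench, 155 mm in front of the pivot (stand's -x), the lever rising 37 deg toward it. At joint value q, in mm in the stand's frame: x = -195 cos(q + 0.65), z = 100 + 195 sin(q + 0.65)
- cork_block: brown cork sanding block 62 x 104 x 34 mm, 0.1 kg, loose, lying in the channel of the bed under the pad, its long side along the bed. Origin: centre of its underside; y along its length, z up
- end_stop: fixed wooden end stop clamped across the rails with two brass thumbscrews, 104 x 23 x 30 mm. Origin: at bed level in the middle of the rubber face that the block is to meet; +y points away from the block, along the bed
- spare_cork: another cork block like the first, lying elsewhere on the bench, not part of the job
- glue_bottle: tall white glue bottle with a red nozzle, 82 mm across, 296 mm high, bystander
- jar_1: glass jar with a green lid, 69 mm across, 84 mm high, bystander
- tin_1: tin, 75 mm across, 110 mm high, bystander
- tin_2: tin, 101 mm across, 118 mm high, bystander
- plane_block: wooden hand plane 58 x 210 x 102 mm, bystander
- tape_measure: yellow tape measure 36 x 88 x 62 mm, bystander
- spring_clamp: black and orange spring clamp 78 x 145 x 26 mm, bystander
- glue_brush: flat glue brush 173 mm long, 12 mm high, bystander

How it is judged:
By the outcome, as a careful person would: the job done as asked, in the order asked, and still so for the second after the job is handed in, with the robot touching nothing.
It also fails if it takes over 53 s, if anything falls off the work surface, if the arm or the gripper's body presses on something with over 40 N, if the wrist force passes 120 N, or if a joint passes its speed limit or range.

## Working session

There is one attempt and no reset: what is moved stays moved. The work goes in short steps, Python scripts to look and compute and a tool call to move; the robot and the scene stay as the last step left them, time stands still between calls to the robot, and variables do not carry over. Pictures are saved under pics/ and viewed, and the job is handed in when it is done.

Besides the shell and the picture viewer there is one more tool, called in YAML: its name, and indented under it one key for each argument. arm_command: Moves the arm, as the interface text tells. Its arguments: {"type":"object","properties":{"plan":{"type":"array","items":{"type":"array"}},"fingers":{"type":"number"},"squeeze":{"type":"number"}},"required":["plan"]}

```bash
ls; mkdir -p pics; python3 - <<'E'
from cell import observe,get_image,arm,boxes_of,place_of
import cv2,numpy as np
print(observe()); print([a for a in dir(arm) if a[0]!='_'], arm.tip_extent)
for n in ["scene","side","wrist"]:
    p=get_image(n); cv2.imwrite(f"pics/{n}0.png",p["color"][:,:,::-1])
    print(n,{k:(v.tolist() if hasattr(v,'tolist') else v) for k,v in p.items() if k!='color'})
    for t in ["gluing_stand","pivot","push_bar","cork_block","end_stop"]:
        print(t,[(np.round(d["point"],1).tolist(),round(d["confidence"],2)) for d in place_of(p,t)][:3])
E
```

```text
pics
{'clock': 0.0, 'joints': array([ 1.11840724,  0.43524304,  0.02495596,  1.57409154, -0.01160697,
        1.13399566, -0.07509628]), 'dq': array([ 4.76465544e-04, -9.97223427e-05,  9.85656807e-04,  2.01878067e-03,
       -1.12456226e-03,  1.68960745e-03, -2.29978785e-04]), 'joint_efforts': array([-1.27895428e-04, -6.67845154e+01,  9.85108986e-01, -3.14460003e+01,
       -6.04064343e-02,  4.29231639e-02,  1.53913911e-04]), 'position': array([ 0.21398468, -0.58672068,  0.24793443]), 'ee_rot': array([-0.35931009,  2.03298713, -2.02981007]), 'force': array([ 0.22051077,  0.00584178, -0.04939957]), 'ft_torque': array([-0.00719954,  0.02104476, -0.02915471]), 'width': 1.0004194947177056}
['PlanningError', 'tip_extent'] 0.022
scene {'camera_matrix': [[453.73566628569523, 0.0, 256.13550171594306], [0.0, 453.73566628569523, 189.79046157128965], [0.0, 0.0, 1.0]], 'world_to_cam': [[-0.5768417050274016, -0.8166646058147755, 0.017679619636117996, 0.2920474959491473], [0.35121725442608814, -0.22842131779366817, 0.9080033820260831, -0.3103961168735566], [-0.7374958220454411, 0.5299836065264677,
[... 677 characters left out ...]
0]], 'shot': 2}
gluing_stand [([243.6, 204.7], 0.62)]
pivot [([248.5, 180.5], 0.97)]
push_bar [([292.7, 151.1], 0.94)]
cork_block [([280.9, 202.4], 0.76)]
end_stop [([271.4, 227.4], 0.91)]
wrist {'camera_matrix': [[280.6517537268775, 0.0, 255.2043268075844], [0.0, 280.6517537268775, 192.3003933944016], [0.0, 0.0, 1.0]], 'mount': [[0.00022411782482544028, -0.9518593799179643, -0.3065349419452651, -0.08362934864524031], [0.0008631087028694039, 0.30653501959188434, -0.9518589899807475, -0.13462472965211011], [0.9999996024072039, -5.1244409751640244e-05, 0.0008902580765388814, 0.0006228313395010288], [0.0, 0.0, 0.0, 1.0]], 'shot': 3}
gluing_stand []
pivot []
push_bar []
cork_block []
end_stop []
```

View pics/scene0.png

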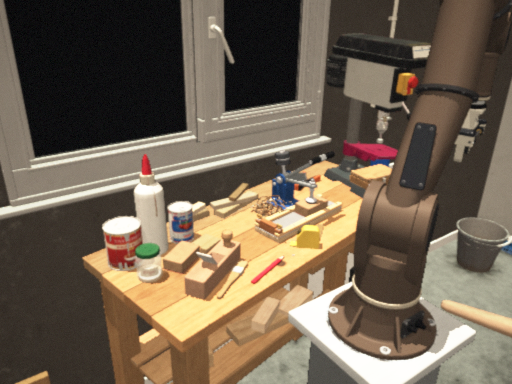

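View pics/side0.png

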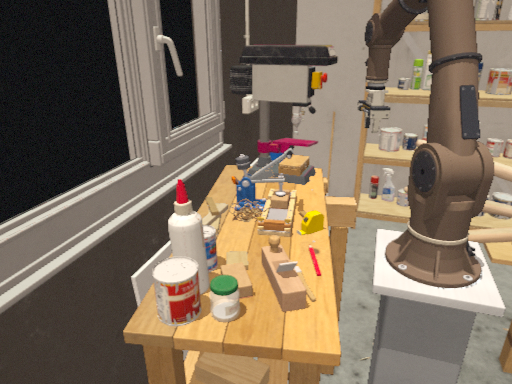

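```bash
cat > h.py <<'E'
import numpy as np,cv2
from scipy.optimize import least_squares
def proj(p,X):
    W=np.array(p["world_to_cam"]);K=np.array(p["camera_matrix"])
    c=np.atleast_2d(X)@W[:3,:3].T+W[:3,3]; c=c*[1,-1,-1]
    u=c@K.T; return u[:,:2]/u[:,2:]
def tri(ps,uv):
    f=lambda X:np.concatenate([proj(p,X)[0]-u for p,u in zip(ps,uv)])
    r=least_squares(f,[0.5,0.,0.1]); return r.x,np.abs(r.fun).max()
def S2W(o,th,X):
    X=np.atleast_2d(X);c,s=np.cos(th),np.sin(th)
    return np.c_[o[0]+c*X[:,0]-s*X[:,1],o[1]+s*X[:,0]+c*X[:,1],X[:,2]]
E
python3 - <<'E'
from cell import observe,get_image,boxes_of,place_of
from h import *
a=get_image("scene");b=get_image("side")
obs=[]
loc={"gluing_stand":[0,0,0],"pivot":[0,0,.1],"push_bar":[-.155,0,.218]}
for t in ["gluing_stand","pivot","push_bar","cork_block","end_stop"]:
    u=[(place_of(p,t) or [None])[0] for p in (a,b)]
    if all(u): print(t,tri([a,b],[x["point"] for x in u]))
    for p,x in zip((a,b),u):
        if x and t in loc: obs.append((p,loc[t],x["point"]))
f=lambda v:np.concatenate([proj(p,S2W(v[:2],v[2],l))[0]-u for p,l,u in obs])
best=min((least_squares(f,[.5,-.1,t0]) for t0 in np.arange(-3,3.1,1)),key=lambda r:r.cost)
print(best.x,np.round(best.fun,1))
for t in ["spare_cork","glue_bottle","jar_1","tin_1","plane_block","tape_measure","spring_clamp","glue_brush"]:
    L=[place_of(p,t) for p in (a,b)]
    print(t,[[(np.round(d["point"]).tolist(),round(d["confidence"],2)) for d in l] for l in L], tri([a,b],[l[0]["point"] for l in L]) if all(L) else "")
E
```

```text
gluing_stand (array([ 0.61059286, -0.2019433 , -0.00824201]), np.float64(0.7269659877960066))
pivot (array([ 0.62190871, -0.18447325,  0.10074839]), np.float64(1.8584055222842437))
push_bar (array([ 0.45843662, -0.20919666,  0.22474757]), np.float64(1.3256892763054111))
cork_block (array([ 0.49549965, -0.21254408,  0.02118544]), np.float64(1.2200065189000213))
end_stop (array([ 0.47724187, -0.02962343,  0.01196674]), np.float64(1.6010899214587369))
[ 0.61435473 -0.18898407  0.18473302] [-3.3 -2.3 -2.   0.   2.5 -1.2  2.7  1.8  0.9  2.4 -0.8 -0.2]
spare_cork [[([184.0, 263.0], 0.74)], [([233.0, 282.0], 0.96)]] (array([ 0.49616496,  0.2585625 , -0.00954569]), np.float64(1.992299105791517))
glue_bottle [[([153.0, 251.0], 0.95), ([322.0, 156.0], 0.4)], [([195.0, 287.0], 0.7)]] (array([0.57410727, 0.32095865, 0.00591573]), np.float64(0.6591222017062819))
jar_1 [[([148.0, 277.0], 0.82)], [([226.0, 314.0], 0.87)]] (array([0.46479097, 0.38304886, 0.00186538]), np.float64(0.28140869190485773))
tin_1 [[([183.0, 239.0], 0.83), ([124.0, 261.0], 0.65)], [([204.0, 266.0], 0.6), ([180.0, 310.0], 0.6)]] (array([ 0.60519467,  0.20925231, -0.00838272]), np.float64(0.2718001548887514))
plane_block [[([215.0, 275.0], 0.78), ([281.0, 206.0], 0.17)], [([284.0, 282.0], 0.84)]] (array([0.36779401, 0.23222701, 0.00522683]), np.float64(0.09723223635944578))
tape_measure [[([303.0, 244.0], 0.6), ([148.0, 276.0], 0.56)], [([312.0, 233.0], 0.76)]] (array([ 0.35080214, -0.06209534,  0.00487279]), np.float64(2.486623582535657))
spring_clamp [[([304.0, 187.0], 0.62)], [([244.0, 187.0], 0.42), ([197.0, 288.0], 0.26), ([310.0, 231.0], 0.23)]] (array([ 0.68996413, -0.36002479, -0.0015512 ]), np.float64(0.5034273278616581))
glue_brush [[([231.0, 281.0], 0.82)], [([303.0, 281.0], 0.58)]] (array([0.32091733, 0.21214658, 0.00585331]), np.float64(0.025078023931598636))
```

```bash
cat > ov.py <<'E'
from h import *
def lines(v):
    bx=[]
    for x in(-.177,-.159,-.091,-.073):
        bx.append([[x,-.11,.03],[x,.215,.03]])
    for x in (-.177,-.073): bx.append([[x,-.11,0],[x,-.11,.03]]); 
    for y in(-.11,.215): bx.append([[-.177,y,0],[-.073,y,0]])
    bx.append([[-.177,-.11,0],[-.177,.215,0]])
    P=[[-.084,-.048],[.038,-.048],[.038,.048],[-.084,.048]]
    for i in range(4): bx.append([P[i]+[.121],P[(i+1)%4]+[.121]])
    q=v[3] if len(v)>3 else 0
    X,Z=-.195*np.cos(q+.65),.1+.195*np.sin(q+.65)
    bx.append([[X,-.058,Z],[X,.058,Z]]); bx.append([[0,0,.1],[X,0,Z]])
    return bx
def overlay(p,v,name,c,s=5,draw=True):
    x0,y0,x1,y1=c
    im=cv2.resize(p["color"][y0:y1,x0:x1,::-1],None,fx=s,fy=s,interpolation=cv2.INTER_CUBIC)
    if draw:
      for L in lines(v):
        uv=((proj(p,S2W(v[:2],v[2],np.array(L)))-[x0,y0]+.5)*s).astype(int)
        cv2.line(im,tuple(map(int,uv[0])),tuple(map(int,uv[1])),(0,255,0),1)
    for k in range(x0,x1,10): cv2.putText(im,str(k),((k-x0)*s,8),0,.3,(0,0,255))
    for k in range(y0,y1,10): cv2.putText(im,str(k),(0,(k-y0)*s),0,.3,(0,0,255))
    cv2.imwrite("pics/"+name,im)
E
python3 - <<'E'
from ov import *; from cell import get_image
v=[.614,-.189,.185]
overlay(get_image("scene"),v,"s1.png",(230,140,370,250))
overlay(get_image("side"),v,"d1.png",(215,135,335,245),6)
overlay(get_image("side"),v,"d1n.png",(215,135,335,245),6,False)
E
```

```text
(no output)
```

View pics/s1.png

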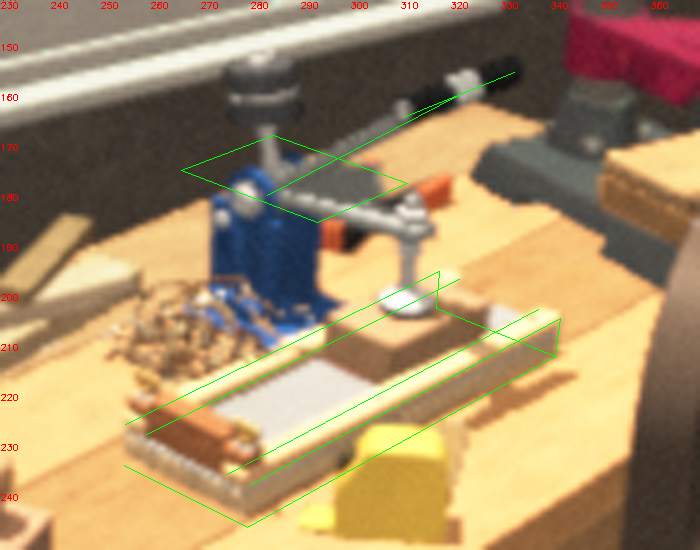

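View pics/d1.png

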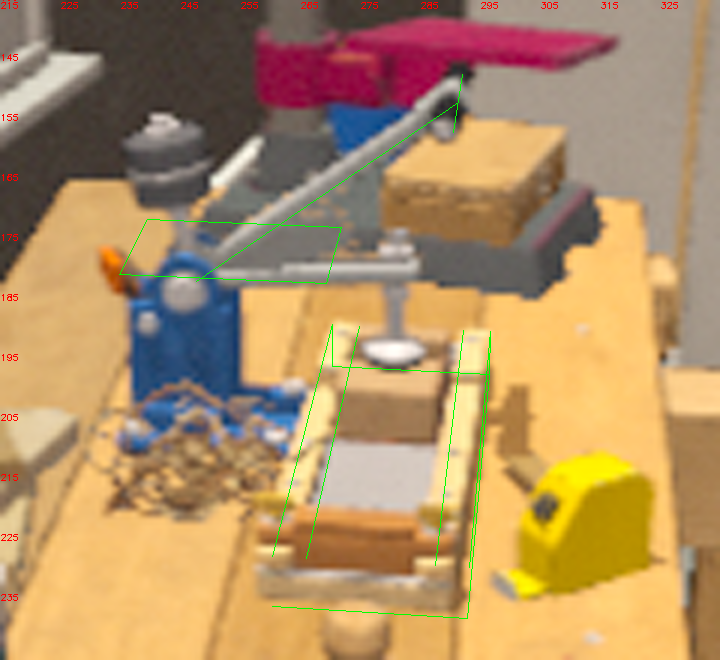

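View pics/d1n.png

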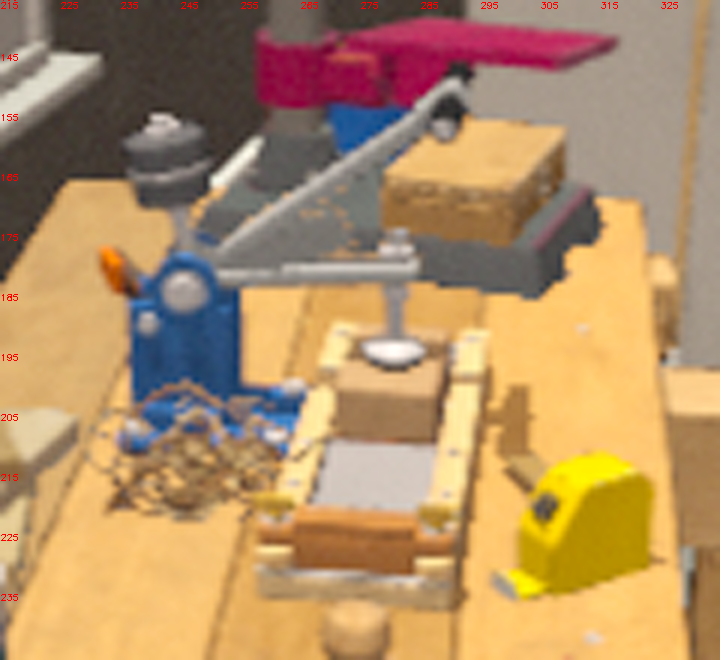

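```bash
python3 - <<'E'
from ov import *; from cell import get_image
a=get_image("scene");b=get_image("side")
ob=[(a,[-.177,.215,0],[279.4,243]),(a,[-.073,.215,0],[255.5,233]),(a,[-.177,-.11,0],[341.4,210]),(a,[-.177,-.11,.03],[342,203]),
(b,[-.177,.215,0],[292,236.3]),(b,[-.073,.215,0],[258,234.5]),(b,[-.073,.215,.03],[258,227.8]),(b,[-.177,.215,.03],[292,227.8]),(b,[-.177,-.11,.03],[296.7,190.5]),(b,[-.073,-.11,.03],[270.5,188.7]),
(a,[-.155,0,.218],[322.2,157.5]),(b,[-.155,0,.218],[290.3,152.2])]
f=lambda v:np.concatenate([proj(p,S2W(v[:2],v[2],l))[0]-u for p,l,u in ob])
r=least_squares(f,[.61,-.19,.15]);print(r.x);print(np.round(r.fun.reshape(-1,2),1).tolist())
f2=lambda v:f(v)+np.array([v[3:5] if o[0] is a else v[5:7] for o in ob]).ravel()
# add weak prior on offsets
r2=least_squares(lambda v:np.r_[f2(v),v[3:]*.3],list(r.x)+[0]*4);print(r2.x);print(np.round(r2.fun[:-4].reshape(-1,2),1).tolist())
overlay(a,r.x,"s2.png",(230,140,370,250))
overlay(b,r.x,"d2.png",(215,135,335,245),6)
E
```

```text
[ 0.61617551 -0.19461849  0.17370894]
[[-0.4, 1.1], [-0.7, -1.3], [-0.0, 0.4], [0.2, -0.2], [-0.6, 0.5], [1.0, 0.2], [1.0, -1.4], [-0.3, 0.7], [-0.3, -1.0], [-0.4, -0.5], [-0.2, 0.5], [0.3, -1.0]]
[ 0.62083462 -0.19914863  0.17465165  0.0634394   0.78117018  0.84316942
  1.09361627]
[[0.0, 0.8], [-0.2, -1.5], [-0.0, 0.4], [0.2, -0.3], [-0.8, 0.7], [1.0, 0.4], [0.9, -1.2], [-0.5, 0.9], [-0.4, -0.5], [-0.4, 0.0], [-0.0, 0.6], [0.1, -0.4]]
```

View pics/s2.png

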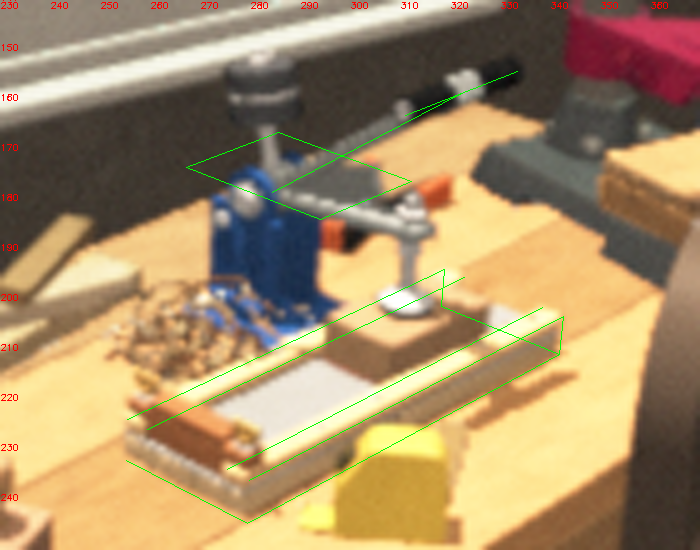

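View pics/d2.png

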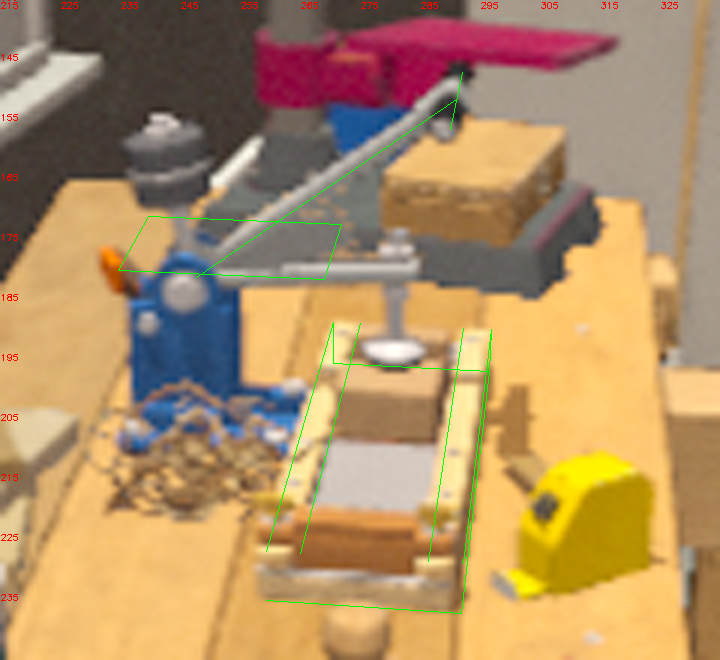

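```bash
cat > go.py <<'E'
from h import *
from cell import observe
from scipy.spatial.transform import Rotation as Ro
ST=[.617,-.195,.174]
def Rt(pdeg,sgn,th=ST[2]):
    p=np.radians(pdeg);ex=np.array([np.cos(th),np.sin(th),0]);ey=np.array([-np.sin(th),np.cos(th),0])
    d=np.cos(p)*ex-np.sin(p)*np.array([0,0,1.]);z=sgn*ey
    return np.c_[np.cross(d,z),d,z]
def rel(pos,R):
    s=observe();R0=Ro.from_rotvec(s["ee_rot"]).as_matrix()
    return np.round(R0.T@(np.array(pos)-s["position"]),4),np.round(np.degrees(Ro.from_matrix(R0.T@R).as_rotvec()),1)
E
python3 - <<'E'
from go import *;from cell import get_image
s=observe();print(s["clock"]);print(Ro.from_rotvec(s["ee_rot"]).as_matrix().round(2))
pre=S2W(ST[:2],ST[2],[-.215,0,.215])[0];print(pre)
for sg in(1,-1): print(sg,rel(pre,Rt(60,sg)))
a=get_image("scene");b=get_image("side")
# press base: near lower corner in scene ~ (330,183)?; side (303,184),(282,184)
def ray(p,uv,z):
    return least_squares(lambda X:proj(p,[X[0],X[1],z])[0]-uv,[.5,-.4]).x
print(ray(b,[303,184],0),ray(b,[279,180],0),ray(b,[315,172],0.02),ray(a,[324,172],0),ray(a,[358,197],0))
E
```

```text
2.55
[[-0.94  0.    0.34]
 [-0.34 -0.   -0.94]
 [ 0.   -1.    0.  ]]
[ 0.40524647 -0.23222151  0.215     ]
1 (array([-0.3011,  0.0337, -0.268 ]), array([  44.1, -164.4,   -3.9]))
-1 (array([-0.3011,  0.0337, -0.268 ]), array([ 2.6,  9.8, 29.9]))
[ 0.46202892 -0.47385151] [ 0.5727768  -0.48965982] [ 0.43087926 -0.58468102] [ 0.75517161 -0.52536002] [ 0.50521143 -0.46437212]
```

arm_command:
  plan:
    - [[-0.03,0,-0.04],[0,2,0]]
    - [[-0.06,0,-0.08],[1,4,7]]
    - [[-0.09,0,-0.12],[1,6,14]]
    - [[-0.12,0,-0.16],[2,8,21]]
    - [[-0.15,0,-0.2],[2.6,9.8,28]]
  fingers: -0.1

```text
clock: 3.15
position: [0.287, -0.3467, 0.2494]
ee_rot: [0.311, 1.914, -1.841]
force: [0.9, 1.4, 0.4]
width: 0.614
```

```bash
python3 - <<'E'
from go import *
s=observe();print(s["clock"],s["position"],s["width"],s["joints"].round(2));print(Ro.from_rotvec(s["ee_rot"]).as_matrix().round(2))
pre=S2W(ST[:2],ST[2],[-.215,0,.215])[0]
print(rel(pre,Rt(60,-1)))
E
```

```text
3.15 [ 0.28701654 -0.346686    0.24935816] 0.6144482380094232 [ 1.25  0.11 -0.14  2.14 -0.63  0.84  0.13]
[[-0.87  0.47  0.17]
 [-0.15  0.08 -0.99]
 [-0.47 -0.88  0.  ]]
(array([-0.1037,  0.0944, -0.0927]), array([-0.3,  0. ,  1.7]))
```

arm_command:
  plan:
    - [[-0.02,0.01,-0.03],[0,0,1]]
    - [[-0.045,0.03,-0.055],[0,0,1.7]]
    - [[-0.07,0.055,-0.075],[0,0,1.7]]
    - [[-0.09,0.08,-0.09],[0,0,1.7]]
    - [[-0.1,0.09,-0.092],[0,0,1.7]]

```text
clock: 3.65
position: [0.4004, -0.2318, 0.2157]
ee_rot: [0.328, 1.903, -1.818]
force: [0.1, 0.2, -0.1]
width: 0.549
```

```bash
python3 - <<'E'
from go import *;from cell import get_image
from ov import overlay
s=observe();print(s["clock"],s["position"],s["width"],s["joints"].round(2),s["force"])
pre=S2W(ST[:2],ST[2],[-.215,0,.215])[0]
print(rel(pre,Rt(60,-1)))
for n,c,k in (("scene",(230,110,370,250),4),("side",(215,95,335,245),4)):
    overlay(get_image(n),ST,n+"3.png",c,k,False)
w=get_image("wrist");cv2.imwrite("pics/w3.png",w["color"][:,:,::-1])
E
python3 -c "
import cv2,numpy as np
a=cv2.imread('pics/scene3.png');b=cv2.imread('pics/side3.png');w=cv2.imread('pics/w3.png')
h=600
cv2.imwrite('pics/c3.png',cv2.resize(np.hstack([cv2.resize(a,(560,560)),cv2.resize(b,(448,560))]),(800,444)))"
```

```text
3.65 [ 0.40044814 -0.23175828  0.21567443] 0.5494815473821109 [ 1.01  0.11 -0.34  2.27 -0.74  0.53 -0.11] [ 0.14148555  0.23068213 -0.13336544]
(array([-0.0037,  0.0029,  0.0013]), array([0. , 0.3, 0.2]))
```

View pics/c3.png

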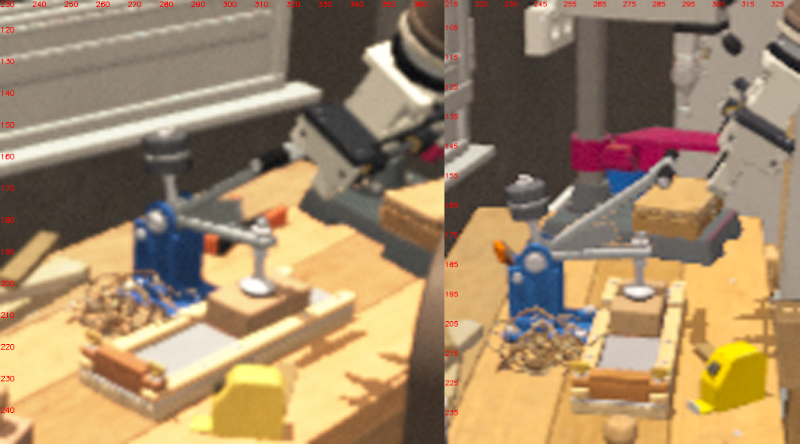

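View pics/w3.png

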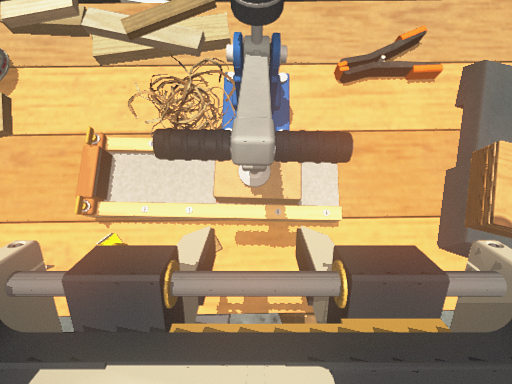

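```bash
python3 - <<'E'
import numpy as np
n=np.array([np.sin(np.pi/3),.5]);d=np.array([.5,-np.sin(np.pi/3)])
B=lambda q:np.array([-195*np.cos(q+.65),195*np.sin(q+.65)])
for q in np.arange(0,1.15,.1):
    e=B(q)-B(0);print(round(q,1),np.round([-(n@e+40.2),d@e+30],0))
E
```

```text
0.0 [-40.  30.]
0.1 [-59.  23.]
0.2 [-77.  19.]
0.3 [-97.  16.]
0.4 [-116.   15.]
0.5 [-136.   16.]
0.6 [-155.   19.]
0.7 [-174.   24.]
0.8 [-192.   30.]
0.9 [-210.   39.]
1.0 [-226.   49.]
1.1 [-242.   61.]
```

arm_command:
  plan:
    - [[0,0.015,0.001],[0,0,0]]
    - [[0,0.03,0.001],[0,0,0]]
    - [[-0.015,0.03,0.001],[0,0,0]]
    - [[-0.03,0.03,0.001],[0,0,0]]
    - [[-0.037,0.03,0.001],[0,0,0]]

```text
clock: 4.3
position: [0.4461, -0.2291, 0.2094]
ee_rot: [0.334, 1.902, -1.823]
force: [-0.9, -0.9, -0.4]
width: 0.55
```

arm_command:
  plan:
    - [[-0.006,-0.001,0],[0,0,0]]
    - [[-0.014,-0.005,0],[0,0,0]]
    - [[-0.022,-0.007,0],[0,0,0]]
    - [[-0.031,-0.009,0],[0,0,0]]
    - [[-0.04,-0.011,0],[0,0,0]]

```text
clock: 4.8
position: [0.4726, -0.2235, 0.2374]
ee_rot: [0.333, 1.906, -1.824]
force: [-5.7, -0.9, 0.6]
width: 0.547
```

arm_command:
  plan:
    - [[-0.01,-0.002,0],[0,0,0]]
    - [[-0.02,-0.003,0],[0,0,0]]
    - [[-0.03,-0.004,0],[0,0,0]]
    - [[-0.04,-0.004,0],[0,0,0]]
    - [[-0.05,-0.004,0],[0,0,0]]

```text
clock: 5.3
position: [0.514, -0.2164, 0.2659]
ee_rot: [0.333, 1.905, -1.824]
force: [-3.0, -1.4, 0.6]
width: 0.553
```

```bash
python3 - <<'E'
from go import *;from cell import get_image
from ov import overlay
s=observe();print(s["clock"],s["position"],s["joints"].round(2),s["force"])
d=get_image("side");overlay(d,ST,"side4.png",(195,95,335,245),5,False)
E
```

```text
5.3 [ 0.51398822 -0.21636016  0.26593999] [ 0.76  0.16 -0.3   2.06 -0.49  0.57 -0.56] [-3.01480746 -1.36177575  0.62013803]
```

View pics/side4.png

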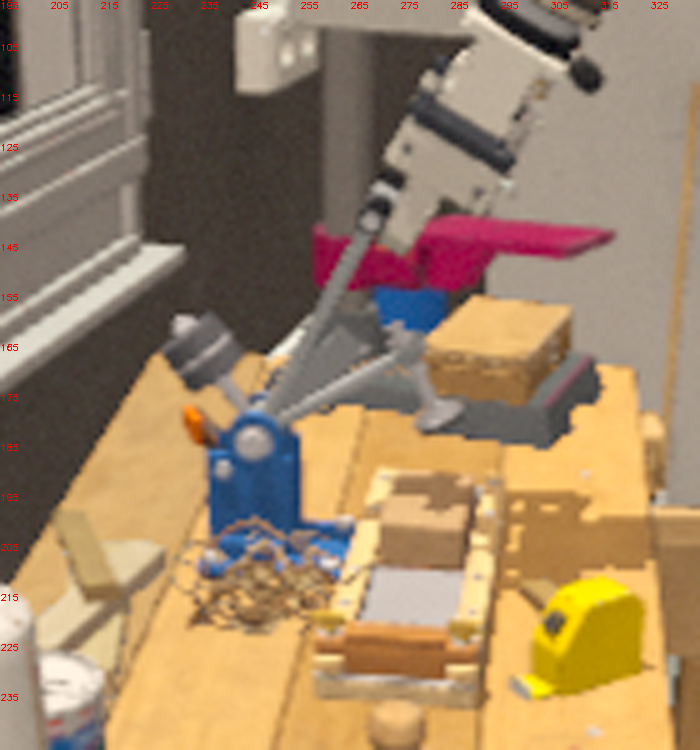

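arm_command:
  plan:
    - [[-0.01,0.001,0],[0,0,0]]
    - [[-0.02,0.002,0],[0,0,0]]
    - [[-0.03,0.005,0],[0,0,0]]
    - [[-0.04,0.007,0],[0,0,0]]
    - [[-0.05,0.01,0],[0,0,0]]

```text
clock: 5.85
position: [0.5632, -0.207, 0.2825]
ee_rot: [0.332, 1.903, -1.822]
force: [-0.9, -0.7, -1.5]
width: 0.553
```

arm_command:
  plan:
    - [[-0.01,0.004,0],[0,0,0]]
    - [[-0.02,0.007,0],[0,0,0]]
    - [[-0.03,0.012,0],[0,0,0]]
    - [[-0.037,0.016,0],[0,0,0]]
    - [[-0.043,0.02,0],[0,0,0]]

```text
clock: 6.35
position: [0.6104, -0.1979, 0.2865]
ee_rot: [0.331, 1.903, -1.821]
force: [-0.7, -0.5, 0.3]
width: 0.548
```

```bash
python3 - <<'E'
from go import *;from cell import get_image
from ov import overlay
s=observe();print(s["clock"],s["position"],s["joints"].round(2),s["force"])
d=get_image("side");overlay(d,ST,"side5.png",(195,95,335,245),5,False)
E
```

```text
6.35 [ 0.6104256  -0.19794805  0.28649121] [ 0.59  0.25 -0.26  1.88 -0.33  0.59 -0.81] [-0.73213271 -0.52098922  0.2966222 ]
```

View pics/side5.png

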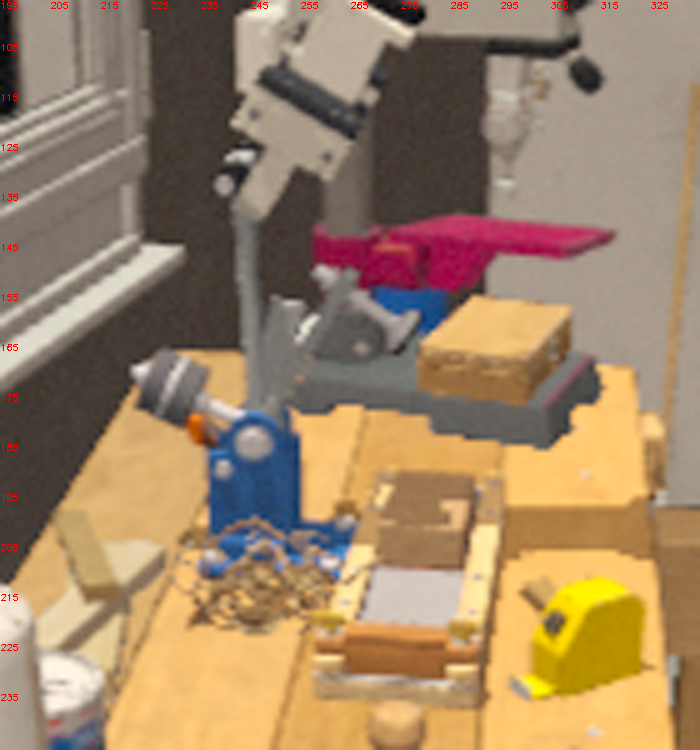

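arm_command:
  plan:
    - [[0.03,-0.025,0],[0,0,0]]
    - [[0.06,-0.05,0],[0,0,0]]
    - [[0.09,-0.075,0],[0,0,0]]
    - [[0.12,-0.1,0],[0,0,0]]
    - [[0.15,-0.12,0],[0,0,0]]
  fingers: 1
  squeeze: 10

```text
clock: 6.9
position: [0.4211, -0.2317, 0.3167]
ee_rot: [0.333, 1.902, -1.822]
force: [0.5, -1.2, -0.0]
width: 0.165
```

```bash
python3 - <<'E'
from go import *;from cell import get_image
from ov import overlay
s=observe();print(s["clock"],s["position"],s["joints"].round(2),s["force"],s["ee_rot"].tolist(),s["position"].tolist())
d=get_image("side");overlay(d,ST,"side6.png",(195,95,335,245),5,False)
w=get_image("wrist");cv2.imwrite("pics/w6.png",w["color"][:,:,::-1])
E
```

```text
6.9 [ 0.42106581 -0.23166218  0.31674599] [ 0.89 -0.01 -0.22  2.1  -0.56  0.77 -0.38] [ 0.47235113 -1.17362316 -0.04318523] [0.33305719284513147, 1.9017303357000874, -1.82165139346543] [0.42106581160411316, -0.2316621814126732, 0.31674598595379033]
```

View pics/side6.png

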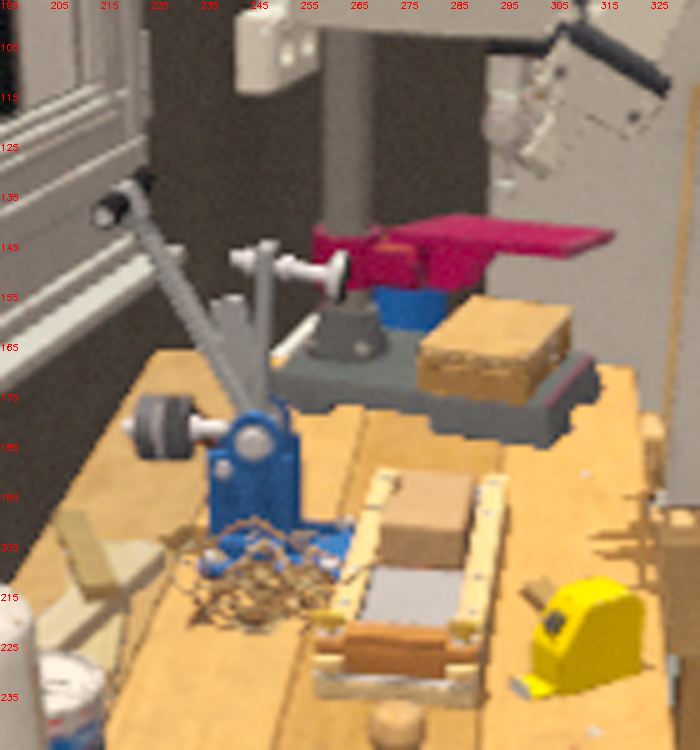

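View pics/w6.png

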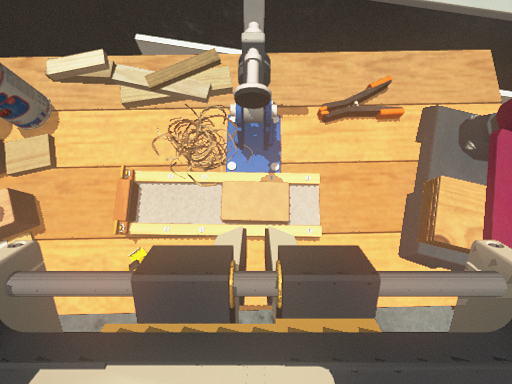

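```bash
cat > wr.py <<'E'
from go import *
def wray(p,pos,rv,uv,z):
    K=np.array(p["camera_matrix"]);M=np.array(p["mount"])
    c=np.linalg.inv(K)@[uv[0],uv[1],1]*[1,-1,-1]
    R=Ro.from_rotvec(rv).as_matrix()
    o=R@M[:3,3]+pos; d=R@M[:3,:3]@c
    X=o+d*(z-o[2])/d[2]; e=X[:2]-ST[:2]; c_,s_=np.cos(ST[2]),np.sin(ST[2])
    return X.round(4),np.round([c_*e[0]+s_*e[1],-s_*e[0]+c_*e[1]],4)
E
python3 - <<'E'
from wr import *;from cell import get_image
s=observe();w=get_image("wrist");g=w["color"][150:260,100:340,::-1]
cv2.imwrite("pics/w6z.png",cv2.resize(g,None,fx=3.3,fy=3.3,interpolation=cv2.INTER_CUBIC))
for nm,uv,z in [("blk TL",(222,181),.052),("blk BR",(289,221),.052),("blk BL",(222,221),.052),("bed R near",(321,236),.03),("bed R far",(320,174),.03),("stop top face near",(133,212),.048)]:
    print(nm,*wray(w,s["position"],s["ee_rot"],uv,z))
E
```

```text
blk TL [ 0.5208 -0.1644  0.052 ] [-0.0895  0.0468]
blk BR [ 0.4769 -0.2758  0.052 ] [-0.152  -0.0553]
blk BL [ 0.4599 -0.1763  0.052 ] [-0.1515  0.0456]
bed R near [ 0.4648 -0.3309  0.03  ] [-0.1734 -0.1075]
bed R far [ 0.5647 -0.3171  0.03  ] [-0.0727 -0.1112]
stop top face near [ 0.4507 -0.0391  0.048 ] [-0.1368  0.1823]
```

View pics/w6z.png

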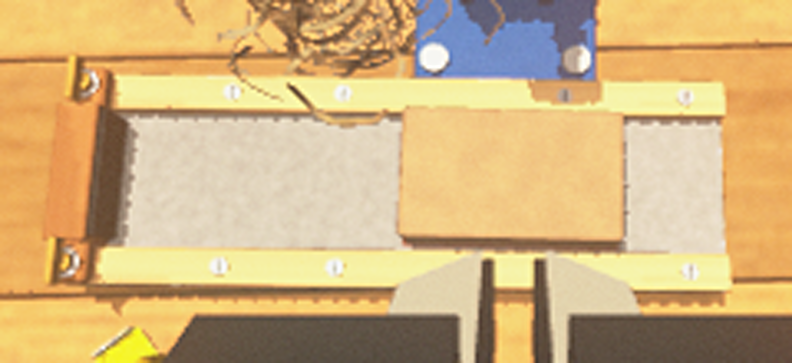

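```bash
python3 - <<'E'
from wr import *;from cell import get_image
s=observe()
for L in ([-.150,-.095,.15],[-.132,-.095,.053]):
    print(rel(S2W(ST[:2],ST[2],L)[0],Rt(60,-1)))
w=get_image("wrist")
for uv,z in(((129.5,204),.048),((138.8,204),.018)): print(wray(w,s["position"],s["ee_rot"],uv,z)[1])
E
```

```text
(array([0.0395, 0.1695, 0.0913]), array([-0.3, -0.1,  0.2]))
(array([0.0721, 0.2627, 0.0909]), array([-0.3, -0.1,  0.2]))
[-0.1222  0.189 ]
[-0.1172  0.1872]
```

arm_command:
  plan:
    - [[0.01,0.02,0.04],[0,0,0]]
    - [[0.02,0.05,0.07],[0,0,0]]
    - [[0.03,0.09,0.09],[0,0,0]]
    - [[0.04,0.13,0.091],[0,0,0]]
    - [[0.04,0.169,0.091],[0,0,0]]

```text
clock: 7.6
position: [0.4874, -0.3132, 0.1471]
ee_rot: [0.332, 1.905, -1.822]
force: [0.7, -0.2, 0.5]
width: 0.01
```

```bash
python3 - <<'E'
from wr import *;from cell import get_image
s=observe();print(s["clock"],s["position"],s["joints"].round(2),s["force"],s["width"])
for L in ([-.150,-.095,.15],[-.132,-.095,.053]):
    print(rel(S2W(ST[:2],ST[2],L)[0],Rt(60,-1)))
w=get_image("wrist");cv2.imwrite("pics/w7.png",w["color"][:,:,::-1])
E
```

```text
7.6 [ 0.48740431 -0.31315731  0.14707214] [ 0.92  0.39 -0.27  2.1  -0.76  0.42 -0.04] [ 0.7009353  -0.23883951  0.48156279] 0.009576443243254585
(array([ 0.0002, -0.0035,  0.0011]), array([-0.1,  0. ,  0.3]))
(array([0.0327, 0.0897, 0.0009]), array([-0.1,  0. ,  0.3]))
```

View pics/w7.png

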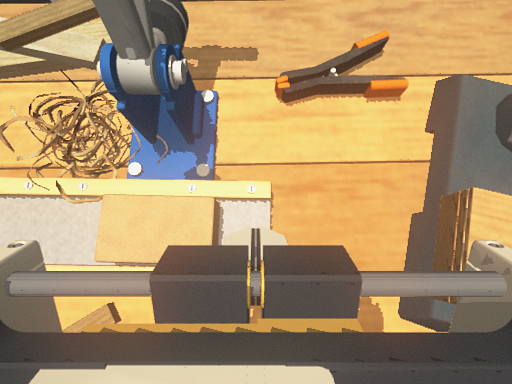

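```bash
python3 - <<'E'
from wr import *;from cell import get_image
s=observe();w=get_image("wrist")
for uv,z in(((455,190),.09),((440,298),.09),((455,190),.04),((400,320),.03),((410,240),.03)): print(uv,z,*wray(w,s["position"],s["ee_rot"],uv,z))
E
```

```text
(455, 190) 0.09 [ 0.566  -0.4515  0.09  ] [-0.0947 -0.2438]
(440, 298) 0.09 [ 0.4851 -0.4437  0.09  ] [-0.173  -0.2221]
(455, 190) 0.04 [ 0.5829 -0.485   0.04  ] [-0.0838 -0.2798]
(400, 320) 0.03 [ 0.4572 -0.4474  0.03  ] [-0.2011 -0.2209]
(410, 240) 0.03 [ 0.5299 -0.4515  0.03  ] [-0.1302 -0.2376]
```

arm_command:
  plan:
    - [[0.01,0.02,-0.003],[0,0,0]]
    - [[0.02,0.045,-0.004],[0,0,0]]
    - [[0.027,0.065,-0.004],[0,0,0]]
    - [[0.031,0.08,-0.004],[0,0,0]]
    - [[0.033,0.089,-0.004],[0,0,0]]

```text
clock: 8.2
position: [0.5024, -0.3063, 0.056]
ee_rot: [0.332, 1.903, -1.82]
force: [0.4, -0.4, 0.0]
width: 0.008
```

```bash
python3 - <<'E'
from wr import *;from cell import get_image;from ov import overlay
s=observe();print(s["clock"],s["position"],s["joints"].round(2),s["force"],s["width"])
print(rel(S2W(ST[:2],ST[2],[-.132,-.055,.053])[0],Rt(60,-1)))
w=get_image("wrist");cv2.imwrite("pics/w8.png",w["color"][:,:,::-1])
overlay(get_image("side"),ST,"side8.png",(195,95,335,245),5,False)
E
```

```text
8.2 [ 0.50243357 -0.30630808  0.05597727] [ 1.02  0.6  -0.46  2.13 -0.9   0.17  0.16] [ 0.40273791 -0.42340834  0.04206785] 0.008064338565287118
(array([ 0.0013,  0.0026, -0.0348]), array([-0.1,  0.1,  0.2]))
```

View pics/w8.png

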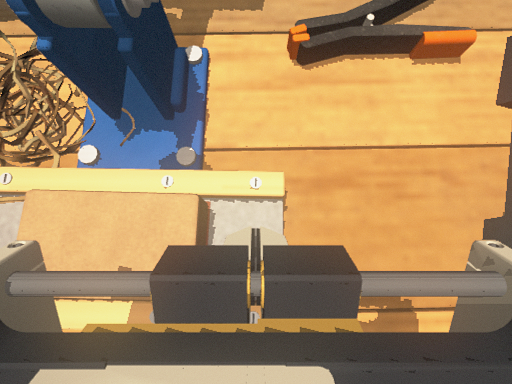

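View pics/side8.png

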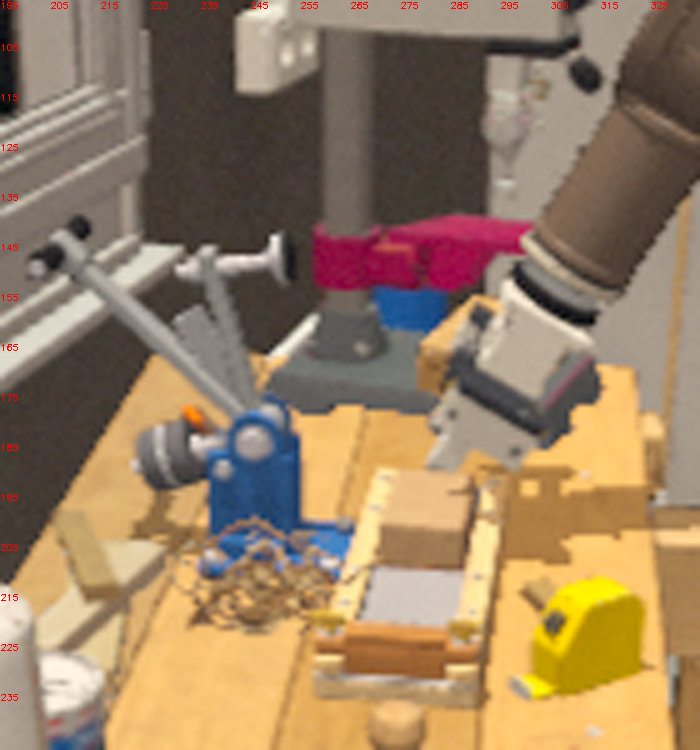

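arm_command:
  plan:
    - [[-0.001,0,0],[0,0,-7]]
    - [[-0.002,0,0],[0,0,-13]]
    - [[-0.002,0,-0.003],[0,0,-13]]
    - [[-0.002,0,-0.008],[0,0,-13]]
    - [[-0.002,0,-0.014],[0,0,-13]]

```text
clock: 8.8
position: [0.5036, -0.2912, 0.0595]
ee_rot: [0.118, 2.004, -1.962]
force: [0.9, -0.3, -0.0]
width: 0.003
```

```bash
python3 - <<'E'
from wr import *
s=observe();print(s["clock"],s["position"],s["joints"].round(2),s["force"],s["width"])
print(rel(S2W(ST[:2],ST[2],[-.128,.065,.055])[0],Rt(73,-1)))
E
```

```text
8.8 [ 0.50359438 -0.29121612  0.05945305] [ 0.47  0.52  0.1   2.07 -0.66  0.4  -0.25] [ 0.91047344 -0.29176601 -0.00369802] 0.0030775051212372337
(array([ 0.0002,  0.0038, -0.1401]), array([-0.2,  0.3,  0.1]))
```

arm_command:
  plan:
    - [[0,0.004,-0.006],[0,0,0]]
    - [[0,0.004,-0.013],[0,0,0]]
    - [[0,0.004,-0.02],[0,0,0]]
    - [[0,0.004,-0.028],[0,0,0]]
    - [[0,0.004,-0.036],[0,0,0]]

```text
clock: 9.3
position: [0.4952, -0.2566, 0.0531]
ee_rot: [0.12, 2.01, -1.964]
force: [-0.1, -1.8, 1.4]
width: 0.002
```

```bash
python3 - <<'E'
from wr import *;from cell import get_image;from ov import overlay
s=observe();print(s["clock"],s["position"],s["joints"].round(2),s["force"],s["width"])
print(rel(S2W(ST[:2],ST[2],[-.128,.065,.055])[0],Rt(73,-1)))
overlay(get_image("side"),ST,"side9.png",(195,95,335,245),5,False)
E
```

```text
9.3 [ 0.49515926 -0.25657002  0.05306081] [ 0.43  0.51  0.08  2.13 -0.69  0.35 -0.27] [-0.08304802 -1.75832562  1.35317776] 0.0017131967969479039
(array([-0.0031, -0.0013, -0.1045]), array([-0.1,  0. ,  0.2]))
```

View pics/side9.png

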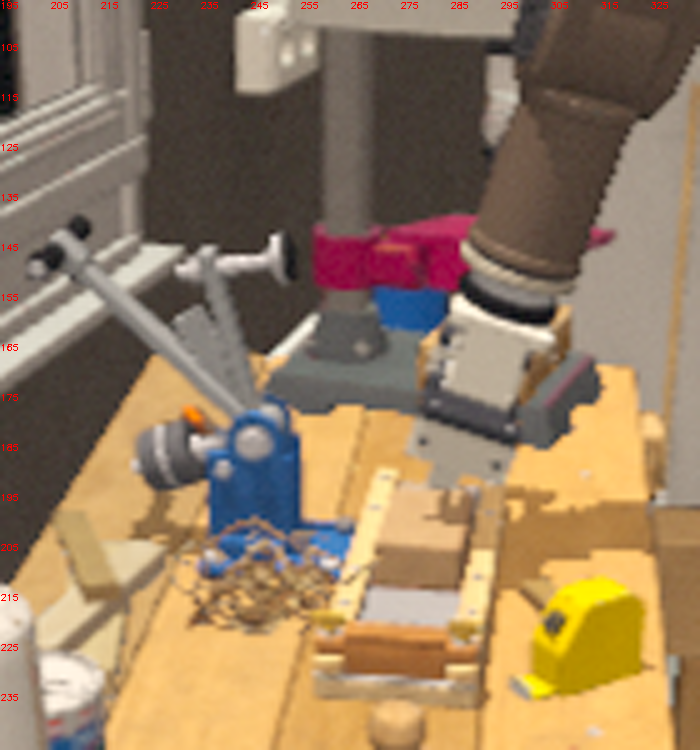

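arm_command:
  plan:
    - [[-0.001,0,-0.009],[0,0,0]]
    - [[-0.002,0,-0.018],[0,0,0]]
    - [[-0.003,0,-0.027],[0,0,0]]
    - [[-0.003,0,-0.036],[0,0,0]]
    - [[-0.003,0,-0.045],[0,0,0]]

```text
clock: 9.85
position: [0.4906, -0.2108, 0.0538]
ee_rot: [0.119, 2.01, -1.963]
force: [-1.0, -1.0, 0.4]
width: 0.008
```

arm_command:
  plan:
    - [[0,0,-0.008],[0,0,0]]
    - [[0,0,-0.016],[0,0,0]]
    - [[0,0,-0.024],[0,0,0]]
    - [[0,0,-0.032],[0,0,0]]
    - [[0,0,-0.04],[0,0,0]]

```text
clock: 10.35
position: [0.4837, -0.172, 0.0538]
ee_rot: [0.119, 2.009, -1.964]
force: [-0.4, -0.8, -0.1]
width: 0.008
```

```bash
python3 - <<'E'
from wr import *;from cell import get_image;from ov import overlay
s=observe();print(s["clock"],s["position"],s["joints"].round(2),s["force"],s["width"])
print(rel(S2W(ST[:2],ST[2],[-.128,.065,.055])[0],Rt(73,-1)))
overlay(get_image("side"),ST,"side10.png",(195,95,335,245),5,False)
w=get_image("wrist");cv2.imwrite("pics/w10.png",w["color"][:,:,::-1])
E
```

```text
10.35 [ 0.48370056 -0.17197731  0.0538294 ] [ 0.29  0.45  0.05  2.25 -0.74  0.24 -0.36] [-0.36499179 -0.80856753 -0.10114292] 0.007960478262941056
(array([ 0.0003, -0.0014, -0.0192]), array([-0.1,  0.1,  0.2]))
```

View pics/side10.png

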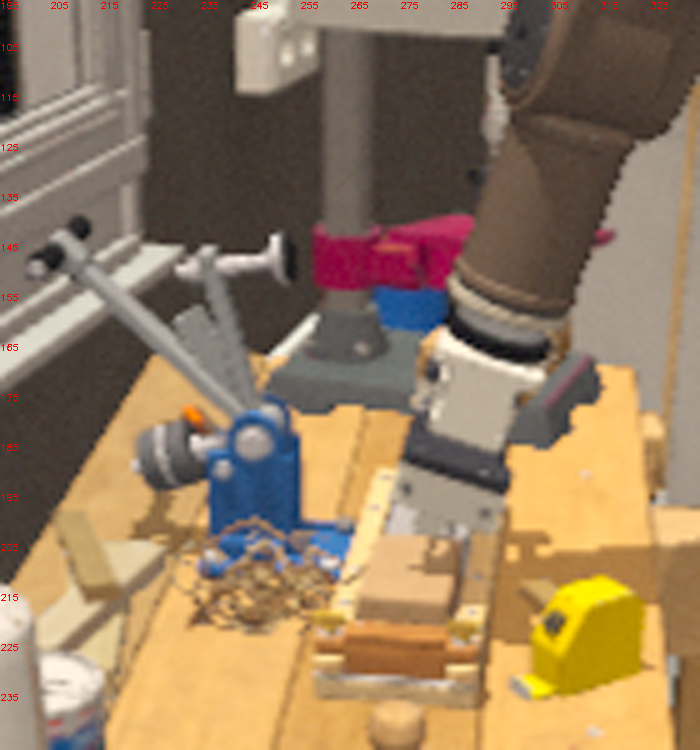

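View pics/w10.png

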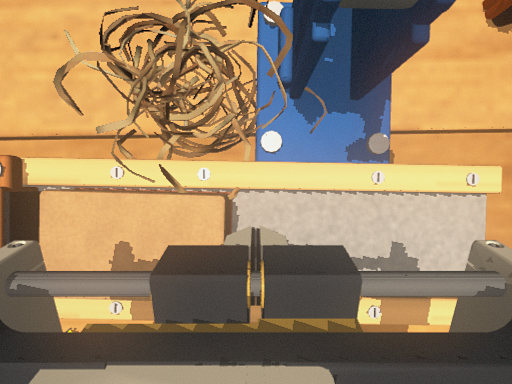

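```bash
python3 - <<'E'
from wr import *;from cell import get_image
s=observe();w=get_image("wrist")
for uv,z in(((40,205),.052),((230,205),.052),((11,195),.048)): print(uv,z,*wray(w,s["position"],s["ee_rot"],uv,z))
E
```

```text
(40, 205) 0.052 [ 0.4933 -0.0492  0.052 ] [-0.0966  0.1651]
(230, 205) 0.052 [ 0.5116 -0.1523  0.052 ] [-0.0964  0.0603]
(11, 195) 0.048 [ 0.4952 -0.0291  0.048 ] [-0.0912  0.1844]
```

arm_command:
  plan:
    - [[0,0,-0.005],[0,0,0]]
    - [[0,0,-0.009],[0,0,0]]
    - [[0,0,-0.013],[0,0,0]]
    - [[0,0,-0.016],[0,0,0]]
    - [[0,0,-0.018],[0,0,0]]

```text
clock: 11.0
position: [0.4807, -0.1546, 0.0538]
ee_rot: [0.119, 2.009, -1.964]
force: [0.3, -1.7, 1.7]
width: 0.008
```

arm_command:
  plan:
    - [[0,0,-0.001],[0,0,0]]
    - [[0,0,-0.002],[0,0,0]]
    - [[0,0,-0.003],[0,0,0]]

```text
clock: 11.3
position: [0.4803, -0.152, 0.0538]
ee_rot: [0.12, 2.009, -1.964]
force: [-1.4, -2.4, 1.6]
width: 0.009
```

arm_command:
  plan:
    - [[0,0,-0.001],[0,0,0]]
    - [[0,0,-0.002],[0,0,0]]

```text
clock: 11.5
position: [0.4798, -0.1499, 0.0537]
ee_rot: [0.119, 2.01, -1.964]
force: [-0.3, -3.5, 1.2]
width: 0.01
```

arm_command:
  plan:
    - [[0,0,-0.0015],[0,0,0]]
    - [[0,0,-0.002],[0,0,0]]

```text
clock: 11.7
position: [0.4804, -0.1494, 0.0541]
ee_rot: [0.123, 2.007, -1.966]
force: [2.5, -7.5, 0.4]
width: 0.005
```

```bash
python3 - <<'E'
from wr import *;from cell import get_image;from ov import overlay
s=observe();print(s["clock"],s["position"],s["force"],s["joints"].round(2))
w=get_image("wrist");cv2.imwrite("pics/w11.png",w["color"][:,:,::-1])
overlay(get_image("side"),ST,"side11.png",(225,165,325,245),7,False)
E
```

```text
11.7 [ 0.48039914 -0.14944417  0.05414926] [ 2.49859009 -7.5189621   0.3913088 ] [ 0.25  0.44  0.04  2.28 -0.75  0.21 -0.39]
```

View pics/side11.png

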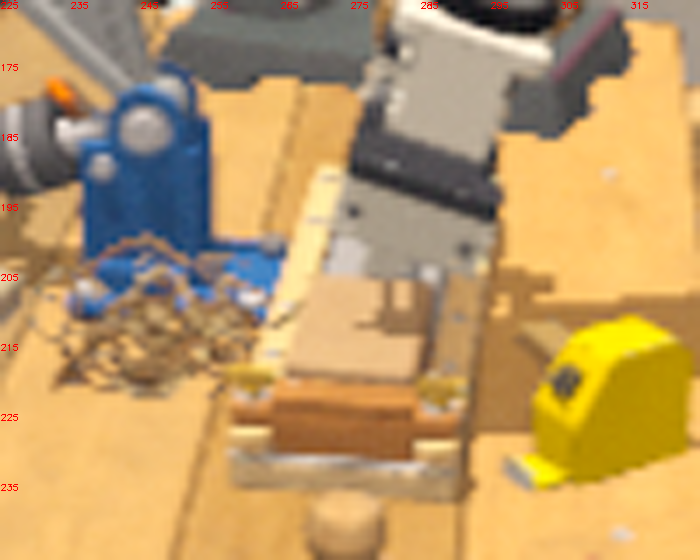

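View pics/w11.png

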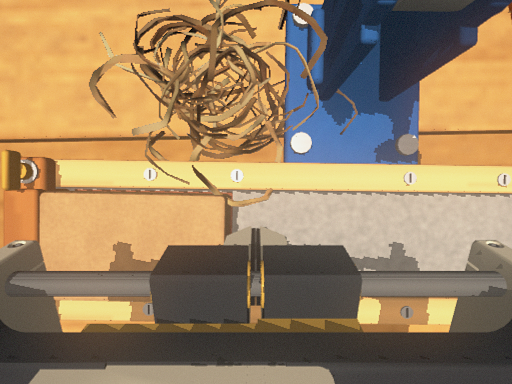

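arm_command:
  plan:
    - [[0,0,0.006],[0,0,0]]
    - [[0,0,0.015],[0,0,0]]
    - [[0,-0.02,0.02],[0,0,0]]
    - [[0,-0.06,0.02],[0,0,0]]
    - [[0.01,-0.1,0.02],[0,0,0]]

```text
clock: 12.3
position: [0.4447, -0.1742, 0.1472]
ee_rot: [0.117, 2.011, -1.963]
force: [1.6, -0.5, 0.8]
width: 0.002
```

arm_command:
  plan:
    - [[0.02,-0.03,0],[0,0,0]]
    - [[0.05,-0.06,0.01],[0,0,0]]
    - [[0.08,-0.09,0.02],[0,0,0]]
    - [[0.1,-0.1,0.03],[0,0,0]]
    - [[0.1,-0.1,0.03],[0,0,0]]

```text
clock: 12.8
position: [0.3252, -0.2266, 0.2144]
ee_rot: [0.124, 2.01, -1.965]
force: [0.4, -0.1, -0.1]
width: 0.009
```

```bash
python3 - <<'E'
from wr import *;from cell import get_image;from ov import overlay
s=observe();print(s["clock"],s["position"],s["force"],s["joints"].round(2))
w=get_image("wrist");cv2.imwrite("pics/w12.png",w["color"][:,:,::-1])
np.save("w12.npy",{"p":s["position"],"r":s["ee_rot"],"w":w},allow_pickle=True)
overlay(get_image("side"),ST,"side12.png",(195,95,335,245),5,False)
E
```

```text
12.8 [ 0.32520707 -0.22663187  0.2143694 ] [ 0.37011128 -0.08014897 -0.09349165] [ 0.2  -0.02  0.46  2.31 -0.33  0.68 -0.49]
```

View pics/side12.png

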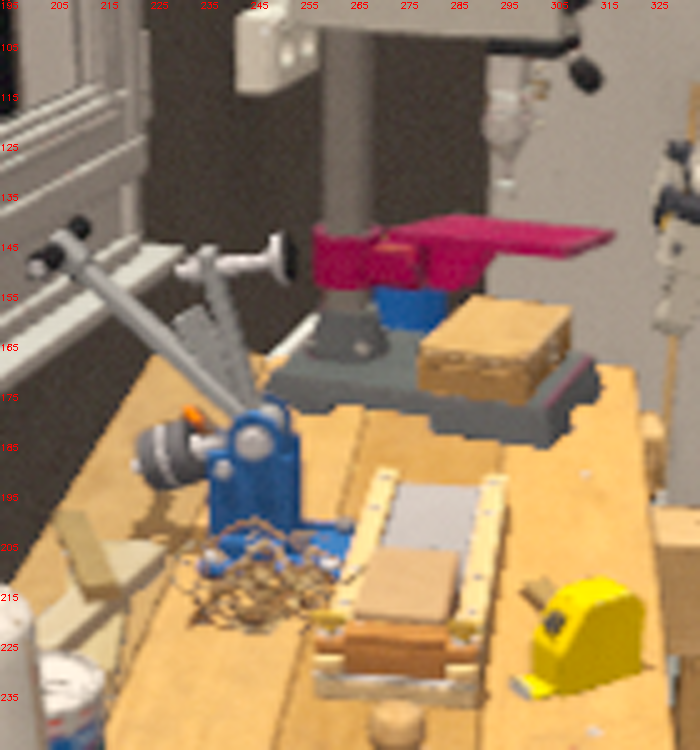

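View pics/w12.png

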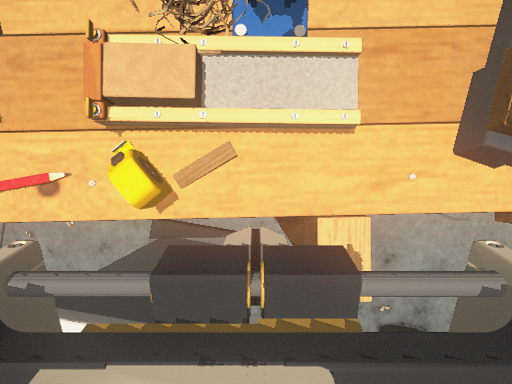

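```bash
python3 - <<'E'
from wr import *
w=cv2.imread("pics/w12.png");cv2.imwrite("pics/w12z.png",cv2.resize(w[15:135,75:215],None,fx=5,fy=5,interpolation=cv2.INTER_CUBIC))
D=np.load("w12.npy",allow_pickle=True).item()
for uv in((103.5,70),(196,70)): print(wray(D["w"],D["p"],D["r"],uv,.052)[1])
E
```

```text
[-0.1207  0.1871]
[-0.121  0.084]
```

View pics/w12z.png

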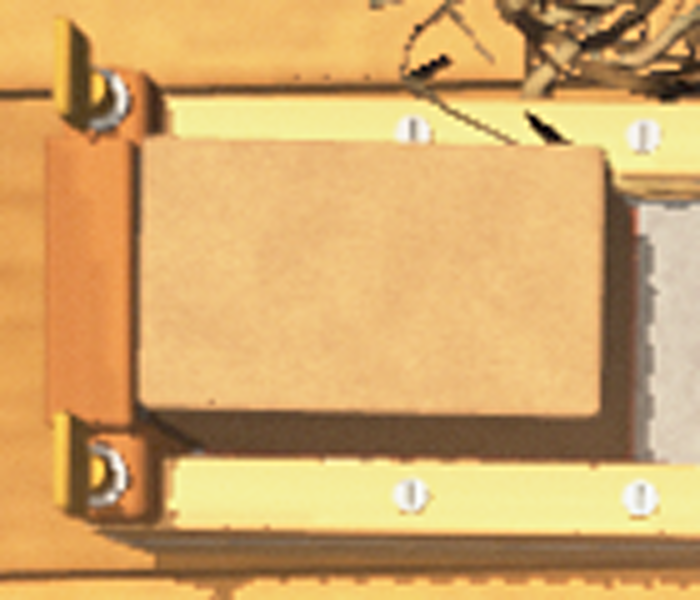

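```bash
python3 -c "
from cell import sign_off;print(sign_off())"
```

```text
the job is handed in; nothing more can be done
None
```

The job is done and handed in at about 13 s of the 53 s allowed. The hold-down arm is up and staying up by itself, and the cork block is against the end stop.

**Arm:** I pushed the bar up and back with the partly open fingers on either side of the lever. It passed the balance point and swung on by itself. After I pulled back, later side pictures showed it raised and unchanged.

**Block:** With the fingers closed, I pushed it along the channel until the force rose from about 2 N to 7.5 N and it stopped moving.
- **Position:** The last wrist picture puts its front edge at y = 187 mm in the stand's frame and its rear edge at 84 mm. I had measured the stop's face at 187 to 189 mm.
- **Gap:** None shows beyond the thin dark line of the stop's rubber face.

**Other checks:**
- The highest contact force reported was about 8 N.
- The pictures show nothing else moved.
- The fingers were clear of everything when I handed in.
- No check failed. The first position estimates from the networks were 10 to 20 mm off, so I refitted the stand's pose from its bed corners. The wrist pictures then confirmed that pose to within about 4 mm.

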